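Pin back the tape unwinder's sprung tension arm and load a fresh roll

ROBOT

A 6-joint arm with a two-finger parallel gripper is mounted at the origin on a cart in front of the work surface, level with it; the furniture and walls round the work are solid. World frame = base frame: x ahead of the robot, y to its left, z up, the work surface at z = 0. Lengths are in m, angles in rad, forces in N, time in s.
With the tool pointing down it reaches from about 0.325 to 0.775 m from the base axis. Payload 5.5 kg.
Tool frame: the origin (TCP) lies midway between the tips of the shut fingers; the grasp point (between the pads) lies 19 mm behind it; z points along the fingers, y is the line along which they close (so a half turn about z gives the same grasp; the last joint's range is limited). The gripper opens to 88 mm and grips with 3 to 60 N. Pads are 20 mm wide; open, the fingers measure 115 mm over their backs; the gripper's body (75 mm by 178 mm) begins 61 mm behind the grasp point.
Start: joints at [-1.168, 0.091, 1.231, -0, 1.82, -0.057], TCP at [0.266, -0.538, 0.223] pointing down, gripper open.
Joint ranges: [-2.87, 2.87], [-0.86, 2.18], [0.17, 2.46], [-1.51, 4.65], [0.06, 2.69], [-2.65, 2.65]. Speed limits (rad/s): [2.57, 2.57, 3.01, 3.14, 3.14, 3.14].

INTERFACE

Orientations are given as [roll, pitch, yaw] about the fixed x, y, z axes, in that order (R = Rz(yaw) Ry(pitch) Rx(roll)).
In Python, from station import sense, snapshot, camera_info, close_job, boxes_of, place_of gives the robot as it stands.
- The arm moves only by the tool drive_tool, never from a script. Its argument "increments" is a list that holds one entry, the list of rows, each a list of 6 numbers: the shift along the tool's x, y, z in cm, then the turn, a rotation vector about the tool's x, y, z in rad. A call has 1 to 12 rows; each row shifts and turns the commanded pose from where the row before left it, along the tool's axes as they then stand; what a row does not reach is not made up. A row lasts 1/12 s, in which the tool goes at most 41.7 mm and 7.16 degrees, less where a joint would pass 70% of its speed; a pose out of reach is approached as far as the arm can. A call with a gripper value outside its range is refused whole. "hand" is the opening in per cent of the stroke, from 0 (shut) to 100 (fully open), set as the call begins (left out, the last holds). The fingers move at their own pace and stop on an object; "squeeze" is the grip in N (left out, the last holds). Time passes only in rows, so rows that do not move let the fingers close. It gives the time, the measured TCP pose, the force, the opening and the grip force at its end, in the units of the state.
- sense(): the state, without advancing time (a new reading comes with each control period).
- snapshot(name): name is "scene" or "top" or "wrist"; returns the picture (384x512x3 uint8, blue, green, red); there is no depth.
- camera_info(name): a dict with "fx", "fy", "cx", "cy" (pixels), "extrinsics" (4x4, takes a point from world to camera coordinates); the wrist camera has in their place "T_tool_cam" (4x4, takes a point from camera to tool coordinates, whose origin is the TCP and whose axes are the flange's). Camera axes: x right, y down, z forward; pixel columns grow to the right and rows downward; lengths in m; the calibration is good to about 2 mm. A picture is of the moment at which its call begins: read the wrist's pose just before it. camera_info takes no time and is no camera call.
- close_job(): hands the job in; it is judged then, once.
Trained networks look in the newest picture that a camera, given by its name, has taken for a name from the list of things; names that differ only in an ending like _2 or _b are one class to them, and where a whole thing is asked for, a point or a joint stands for the part that bears it (a point fixed in the world has none). Each returns a list of dicts, best first, with "score" (0 to 1); they miss things now and then, are a little off and sometimes report something else, mostly with a low value. They report only what shows in the picture. A call takes as long as a camera call. They do not tell look-alikes from the thing itself.
- boxes_of(query, camera): "centre" ([x, y, z] in m, in the coordinates of the camera as it stood for that picture, good to about 4 mm: the middle of the surface that is visible of it).
- place_of(query, camera): "centre" ([x, y, z] in m, in the coordinates of the camera as it stood for that picture, good to about 4 mm: a listed point, or the origin of a listed thing).
The state is a dict: "time_s": time; "joint_positions": joint angles; "joint_vel": joint speeds; "joint_torque": joint torques, N m; "ee_pos": TCP position; "orientation": TCP orientation; "wrist_force": force on the tool from outside, world axes, zero at the start; "ft_torque": the same for the moment, N m; "width": finger opening in m; "grasp_force": force on a finger pad.
Only numpy, scipy, OpenCV 4.12 (cv2) and the standard library are available. Lean on these libraries where they do the work, as an engineer would, in place of code of your own. Each camera call takes 0.05 s, during which the arm holds its last target. There are 200 camera calls.

TASK

Load the brown tape roll into the bench unwinder: lift the black index pin just clear, swing the blue sprung tension arm round with it until the pointer reads the green mark (never on past it to the red one), feel the pin into the green hole and push it fully home. Then set the roll flat on the platter over the hub. Work gently, do not let the arm fly back, and leave the other things on the table where they are.

Things in the scene. Friction and masses are not known exactly. Their poses are not given: they have to be found in the camera images.
- unwinder: Grey bench unwinder, fixed to the table: base plate 260 mm (its y) x 185 mm (its x), top 16 mm high. Origin on the table under it, z up, x to its rear. In its frame (mm): pivot x 50 y 50; hub x 0 y -65; pin eye at rest x -40 y 113; green hole nominally x -59 y 39 (red 18 deg beyond). Plate with the holes: aluminium, x -98 to -16, y -7 to 90, top 40 mm high; the pin at rest hangs beside it.
- pivot_axis (a point): The vertical axis of the blue tension arm, at 68 mm height (the top of the arm's pin eye). Pin eye and all three holes lie 110 mm from this axis.
- tension_arm (a joint): Deflection of the blue arm, rad, 0 at its rest stop, growing anticlockwise seen from above. A spring drives it back to 0: about 2 N at the eye at rest, 5 N at green. Coloured marks with holes: yellow 0.401, green 0.716, red 1.030. The plate is clamped in slots: its holes and scale together may sit up to 0.13 rad (14 mm along the arc) either way of these values.
- index_pin: Loose index pin, upright in the arm's steel eye (bore 11.6 mm, from 46 to 68 mm height; holes 11.6). Shaft 10 mm thick, 40 mm long, square-ended; on it a black ribbed knob 24 mm thick, 40 mm tall. Origin at the tip, z up. Home (knob on the eye) the tip is 28 mm high, both hanging at rest and in a hole (12 mm deep in it); on the plate 40 mm. Lift it 13 to 22 mm to swing: it stays in the eye.
- tape_brown: Roll of brown packing tape lying flat: 100 mm across, 48 mm high, bore 74 mm, wall about 12 mm. Origin at the centre of its underside, z up. Take it by the wall. 0.12 kg.
- roll_hub (a point): Centre of the aluminium platter's top face, 22 mm above the table, where the roll's underside centre belongs. The black hub on it is 66 mm thick (58 at the top) and 12 mm tall. With the arm at rest its follower roller (62 mm high) stands in the roll's way.
- label_roll: White label roll, 60 mm across, 52 mm high; leave alone. Origin under its centre. It and the tape roll may have swapped places.
- jar_1: Clear jar of chips with white lid, 44 x 69 mm; leave alone. Origin under its centre.
- roll_wine: Standing roll of wine-red chips, 40 x 84 mm; leave alone. Origin under its centre.
- staple_box: Blue box of staples, 40 x 82 x 26 mm; leave alone. Origin under its centre.
- marker_black: Black marker lying along its x, 133 x 16 x 16 mm; leave alone. Origin under its centre.
Not all that is in view belongs to the job. Leave any pink or yellow look-alike of the index_pin alone.

How it is judged:
By the outcome, as a careful person would: the job done as asked, in the order asked, and still so for the second after the job is handed in, with the robot touching nothing.
It also fails if it takes over 72 s, if anything falls off the work surface, if the arm or the gripper's body presses on something with over 40 N, if the wrist force passes 120 N, or if a joint passes its speed limit or range.

## Working session

There is one attempt and no reset: what is moved stays moved. The work goes in short steps, Python scripts to look and compute and a tool call to move; the robot and the scene stay as the last step left them, time stands still between calls to the robot, and variables do not carry over. Pictures are saved under pics/ and viewed, at most 10 in all, crops included, and the job is handed in when it is done.

Besides the shell and the picture viewer there is one more tool, called after "Request:" as a command line: name --argument value ..., lists and objects as JSON in quotes. drive_tool: Moves the arm, as the interface text tells. Its arguments: {"type":"object","properties":{"increments":{"type":"array"},"hand":{"type":"number"},"squeeze":{"type":"number"}},"required":["increments"]}

```bash
mkdir -p pics; cat > h.py <<'E'
import numpy as np, cv2
from station import *
from scipy.spatial.transform import Rotation as R
def Tt(s=None):
    s=s or sense(); T=np.eye(4); T[:3,:3]=R.from_euler('xyz',s['orientation']).as_matrix(); T[:3,3]=s['ee_pos']; return T
def Twc(cam):
    c=camera_info(cam)
    return Tt()@np.array(c['T_tool_cam']) if cam=='wrist' else np.linalg.inv(np.array(c['extrinsics']))
def w(p,T): return (T@np.r_[p,1])[:3]
def proj(p,cam,T=None):
    c=camera_info(cam);T=Twc(cam) if T is None else T
    q=np.linalg.inv(T)@np.r_[p,1]; return np.array([c['fx']*q[0]/q[2]+c['cx'],c['fy']*q[1]/q[2]+c['cy']])
def ray(uv,z,cam,T=None):
    c=camera_info(cam);T=Twc(cam) if T is None else T
    d=T[:3,:3]@np.array([(uv[0]-c['cx'])/c['fx'],(uv[1]-c['cy'])/c['fy'],1]);o=T[:3,3]
    return o+d*(z-o[2])/d[2]
def find(q,cam,f=place_of,n=3):
    T=Twc(cam)
    return [(np.round(w(d['centre'],T),4).tolist(),round(d['score'],2)) for d in f(q,cam)[:n]]
E
python3 - <<'E'
from h import *
print(sense())
a=snapshot('top');b=snapshot('scene')
cv2.imwrite('pics/top.png',a);cv2.imwrite('pics/scene.png',b)
for q in ['unwinder','pivot_axis','index_pin','tape_brown','roll_hub','label_roll','tension_arm','jar_1','roll_wine','staple_box','marker_black']:
    for c in ['top','scene']:
        print(q,c,[(p,s,proj(p,c).round().astype(int).tolist()) for p,s in find(q,c)])
E
```

```text
{'time_s': 0.0, 'joint_positions': array([-1.16770311e+00,  9.18188767e-02,  1.23189180e+00, -1.25111974e-05,
        1.81978584e+00, -5.66893260e-02]), 'joint_vel': array([ 1.12482673e-04,  1.11842587e-03, -1.63991858e-03,  6.78449829e-04,
       -5.19716486e-05,  5.16169114e-04]), 'joint_torque': array([ 1.30668373e-04, -4.46452045e+01, -4.06447184e+01,  6.96939393e-02,
        2.91213021e-02, -1.43506545e-04]), 'ee_pos': array([ 0.26613466, -0.5374134 ,  0.22152748]), 'orientation': array([-3.13969116e+00, -9.57590353e-05,  4.59779383e-01]), 'wrist_force': array([-0.12257866, -0.20021243,  0.37799927]), 'ft_torque': array([-0.01047548, -0.02559551, -0.05831433]), 'grasp_force': 0.0, 'width': 0.08761639392513908}
unwinder top [([0.3736, -0.349, 0.0003], 0.62, [335, 248]), ([0.5317, -0.1591, 0.0007], 0.61, [246, 176])]
unwinder scene [([0.532, -0.1545, 0.0015], 0.72, [225, 206])]
pivot_axis top [([0.5384, -0.0883, 0.0706], 0.77, [212, 167])]
pivot_axis scene [([0.5316, -0.0866, 0.0665], 0.68, [202, 194])]
index_pin top [([0.4267, -0.1022, 0.0285], 0.57, [220, 223]), ([0.5609, 0.0447
[... 285 characters left out ...]
[335, 248])]
tape_brown scene []
roll_hub top [([0.573, -0.2046, 0.0236], 0.86, [267, 155])]
roll_hub scene [([0.5804, -0.2063, 0.0214], 0.6, [227, 183])]
label_roll top [([0.5724, -0.3853, 0.0003], 0.67, [348, 157])]
label_roll scene [([0.5731, -0.3836, 0.0029], 0.7, [276, 166])]Traceback (most recent call last):
  File "<stdin>", line 7, in <module>
  File "h.py", line 19, in find
    return [(np.round(w(d['centre'],T),4).tolist(),round(d['score'],2)) for d in f(q,cam)[:n]]
                                                                                 ~^^^^^^^
ValueError: it knows: index_pin, jar, label_roll, marker_black, pivot_axis, roll_hub, roll_wine, staple_box, tape_brown, unwinder
```

View pics/top.png

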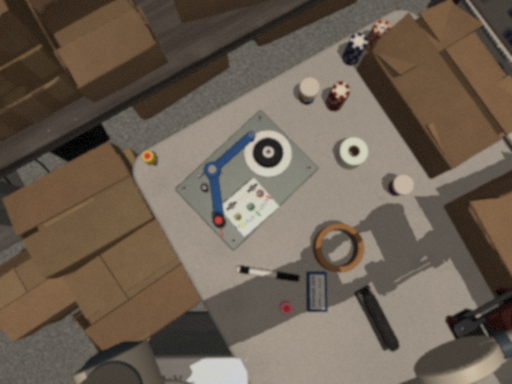

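View pics/scene.png

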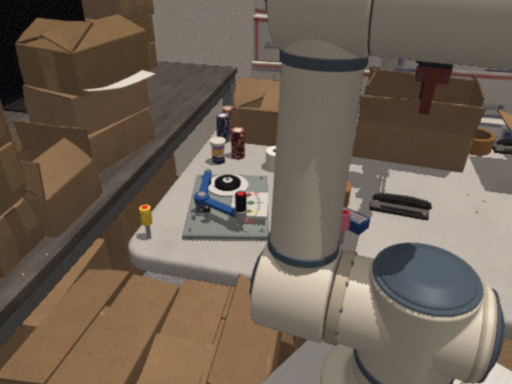

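The real pin is the one with the black knob, at top (219,221) and scene (241,203). It stands in the arm's eye. The look-alikes are the yellow one at top (148,157) and the pink one at (285,308), both standing off the unwinder. The brown tape roll is at top (338,247) and the white label roll at (353,152). Next I'll move in for a close wrist view.

Request:
drive_tool --increments '[[[3.0,-2.5,-0.1,0,0,0],[3.0,-2.5,-0.1,0,0,0],[3.0,-2.5,-0.1,0,0,0],[3.0,-2.5,-0.1,0,0,0],[3.0,-2.5,-0.1,0,0,0],[3.0,-2.5,-0.1,0,0,0],[3.0,-2.5,-0.1,0,0,0],[3.0,-2.5,-0.1,0,0,0],[3.0,-2.5,-0.1,0,0,0.11],[3.0,-2.5,-0.1,0,0,0.11],[3.0,-2.5,-0.1,0,0,0.11],[0,0,0,0,0,0]]]' --hand 60

```text
time_s: 1.7
ee_pos: [0.4503, -0.1511, 0.2338]
orientation: [-3.14, -0.002, 0.146]
wrist_force: [-0.1, -0.1, 0.6]
width: 0.0528
grasp_force: 0.0
```

```bash
python3 - <<'E'
from h import *
from scipy.optimize import least_squares
s=sense();print(s['ee_pos'],s['orientation'],s['time_s'])
T=Twc('wrist');a=snapshot('wrist')
cv2.imwrite('pics/w1.png',cv2.resize(a,(800,600)))
for q in ['pivot_axis','index_pin','roll_hub','unwinder']:
    print(q,[(p,sc,proj(p,'wrist').round().tolist()) for p,sc in find(q,'wrist')])
U=np.array([[50,50],[0,-65],[-40,113]])/1e3
W=np.array([[.535,-.0875],[.5765,-.2055],[.427,-.1015]])
f=lambda x:(U@np.array([[np.cos(x[2]),np.sin(x[2])],[-np.sin(x[2]),np.cos(x[2])]])+x[:2]-W).ravel()
r=least_squares(f,[.53,-.157,.75]);print(r.x,r.fun*1e3)
E
```

```text
[ 0.45030106 -0.15106611  0.23378269] [-3.13990179e+00 -2.25978763e-03  1.45737298e-01] 1.7
pivot_axis [([0.5353, -0.0907, 0.0658], 0.59, [206.0, 78.0])]
index_pin [([0.4226, -0.1096, 0.0276], 0.87, [216.0, 179.0]), ([0.5587, 0.0395, 0.0004], 0.73, [103.0, 40.0]), ([0.254, -0.2375, 0.003], 0.66, [292.0, 296.0])]
roll_hub [([0.5729, -0.2122, 0.0207], 0.84, [323.0, 61.0])]
unwinder [([0.5301, -0.165, -0.0033], 0.58, [273.0, 94.0]), ([0.5319, -0.0957, 0.0679], 0.52, [208.0, 82.0])]
[ 0.53248104 -0.1578095   0.74313306] [ 0.4687399   0.33802647 -0.04007732 -0.17240739 -0.42866257 -0.1656191 ]
```

View pics/w1.png

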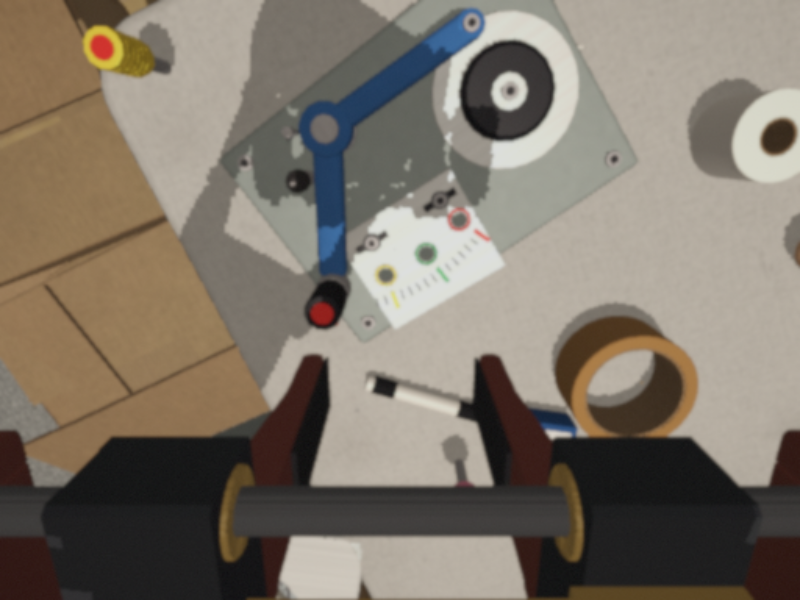

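The wrist view shows the pin's knob top at (322,314) of 800x600. The yellow, green and red holes are at (386,274), (427,253) and (459,219), the pivot cap at (323,128) and the hub at (510,90).

```bash
python3 - <<'E'
from h import *
k=.64
P={}
for n,uv,z in [('pivot',(324,129),.07),('knob',(322,314),.108),('y',(386,274),.04),('g',(427,253),.04),('r',(459,219),.04),('hub',(510,90),.034),('roller',(472,22),.062),('tape',(634,388),.048),('label',(779,137),.052)]:
    P[n]=ray(np.array(uv)*k,z,'wrist'); print(n,P[n].round(4))
pv=P['pivot'];
x0=[.53248,-.15781,.74313]
for pv in [P['pivot'],P['pivot']]:
  for n in ['knob','y','g','r','hub']:
    d=(P[n]-pv)[:2]; print(n,np.hypot(*d).round(4),np.arctan2(d[1],d[0])%(2*np.pi))
E
```

```text
pivot [ 0.5309 -0.0956  0.07  ]
knob [ 0.422  -0.1109  0.108 ]
y [ 0.4351 -0.1474  0.04  ]
g [ 0.4555 -0.1753  0.04  ]
r [ 0.4837 -0.1941  0.04  ]
hub [ 0.5746 -0.2134  0.034 ]
roller [ 0.6051 -0.1771  0.062 ]
tape [ 0.3735 -0.3546  0.048 ]
label [ 0.5703 -0.3938  0.052 ]
knob 0.1099 3.280853653488186
y 0.1089 3.6374225205081894
g 0.1096 3.954565774543816
r 0.1092 4.266103100725481
hub 0.1257 5.067886884452582
knob 0.1099 3.280853653488186
y 0.1089 3.6374225205081894
g 0.1096 3.954565774543816
r 0.1092 4.266103100725481
hub 0.1257 5.067886884452582
```

Request:
drive_tool --increments '[[[-0.6,-1.6,1.8,0,0,0],[-0.6,-1.6,1.8,0,0,0],[-0.6,-1.6,1.8,0,0,0],[0,0,0,0,0,0],[0,0,0,0,0,0],[0,0,0,0,0,0]]]'

```text
time_s: 2.45
ee_pos: [0.4234, -0.1125, 0.1808]
orientation: [3.14, -0.002, 0.146]
wrist_force: [0.6, -0.8, 0.1]
width: 0.0529
grasp_force: 0.0
```

```bash
python3 - <<'E'
from h import *
s=sense();print(s['ee_pos'],s['orientation'],s['joint_vel'].round(3))
a=snapshot('wrist')
cv2.imwrite('pics/w2.png',cv2.resize(a,(800,600)))
for q in ['pivot_axis','index_pin','roll_hub']:
    print(q,[(p,sc,proj(p,'wrist').round().tolist()) for p,sc in find(q,'wrist')])
E
```

```text
[ 0.42338823 -0.11249431  0.18077593] [ 3.14028032e+00 -1.56613495e-03  1.45529258e-01] [ 0.001  0.007 -0.024  0.002 -0.001  0.005]
pivot_axis [([0.5361, -0.0902, 0.0682], 0.76, [250.0, 52.0])]
index_pin [([0.428, -0.1062, 0.0295], 0.8, [251.0, 171.0]), ([0.5624, 0.04, -0.0023], 0.8, [123.0, 10.0])]
roll_hub [([0.5766, -0.2062, 0.0231], 0.89, [382.0, 30.0])]
```

View pics/w2.png

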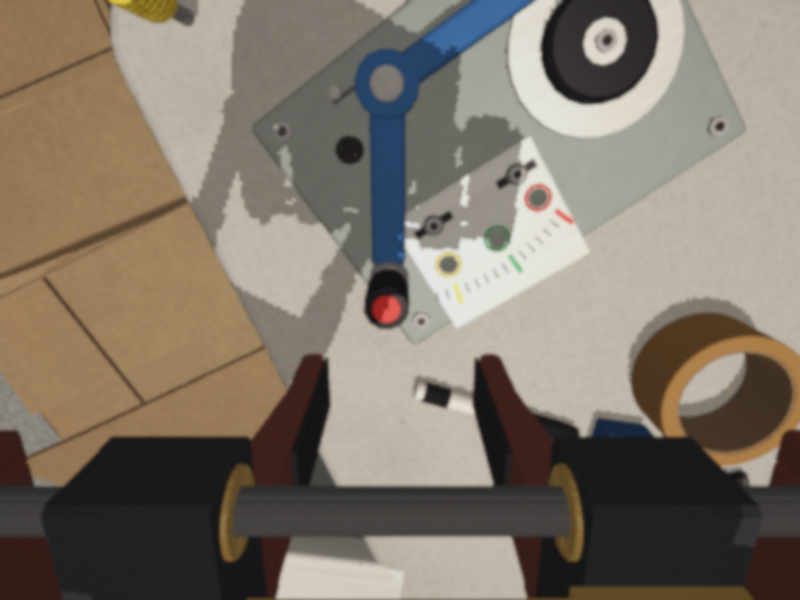

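The knob top is at (386,310) and the pivot cap at (387,84). The holes are at yellow (448,264), green (498,238) and red (538,197).

```bash
python3 - <<'E'
from h import *
k=.64
P={}
for n,uv,z in [('pivot',(387,84),.07),('knob',(386,310),.108),('y',(448,264),.04),('g',(498,238),.04),('r',(538,197),.04),('hub',(605,40),.034),('tape',(740,395),.048)]:
    P[n]=ray(np.array(uv)*k,z,'wrist'); print(n,P[n].round(4))
for n in ['knob','y','g','r','hub']:
    d=(P[n]-P['pivot'])[:2]; print(n,np.hypot(*d).round(4),(np.arctan2(d[1],d[0])%(2*np.pi)).round(3))
s=sense();e=s['ee_pos']
for p in [P['knob']]: print(Tt()[:3,:3].T@(p-e)*100)
E
```

```text
pivot [ 0.5339 -0.0885  0.07  ]
knob [ 0.4253 -0.104   0.108 ]
y [ 0.4381 -0.1401  0.04  ]
g [ 0.4591 -0.1681  0.04  ]
r [ 0.4874 -0.1871  0.04  ]
hub [ 0.5783 -0.2063  0.034 ]
tape [ 0.3791 -0.3501  0.048 ]
knob 0.1097 3.283
y 0.1088 3.636
g 0.1093 3.959
r 0.109 4.272
hub 0.1259 5.073
[ 0.26484294 -0.78412318  7.26794378]
```

Request:
drive_tool --increments '[[[0.3,-0.9,0,0,0,0],[0,0,1.5,0,0,0],[0,0,2.3,0,0,0],[0,0,2.3,0,0,0],[0,0,2.3,0,0,0],[0,0,1.4,0,0,0],[0,0,0,0,0,0],[0,0,0,0,0,0],[0,0,0,0,0,0]]]'

```text
time_s: 3.4
ee_pos: [0.4255, -0.1018, 0.0829]
orientation: [3.141, -0.002, 0.147]
wrist_force: [-0.9, 0.9, 0.4]
width: 0.0531
grasp_force: 0.0
```

Request:
drive_tool --increments '[[[0,0,0,0,0,0],[0,0,0,0,0,0],[0,0,0,0,0,0],[0,0,0,0,0,0],[0,0,0,0,0,0],[0,0,0,0,0,0]]]' --hand 15 --squeeze 15

```text
time_s: 3.9
ee_pos: [0.4251, -0.1027, 0.0821]
orientation: [3.139, -0.001, 0.146]
wrist_force: [-0.3, -3.7, 2.7]
width: 0.024
grasp_force: 15.0
```

Request:
drive_tool --increments '[[[0,0,-0.4,0,0,0],[0,0,-0.5,0,0,0],[0,0,-0.5,0,0,0],[0,0,-0.3,0,0,0],[0,0,0,0,0,0],[0,0,0,0,0,0]]]' --squeeze 30

```text
time_s: 4.4
ee_pos: [0.4249, -0.1023, 0.099]
orientation: [3.14, -0.001, 0.146]
wrist_force: [0.5, -5.0, 1.6]
width: 0.0232
grasp_force: 30.0
```

Request:
drive_tool --increments '[[[0,0.27,0,0,0,-0.012],[0.01,0.55,0,0,0,-0.05],[0.014,0.55,0,0,0,-0.05],[0.014,0.55,0,0,0,-0.05],[0.014,0.55,0,0,0,-0.05],[0.014,0.55,0,0,0,-0.05],[0.014,0.55,0,0,0,-0.05],[0,0,0,0,0,0]]]'

```text
time_s: 5.07
ee_pos: [0.4347, -0.1348, 0.0979]
orientation: [-3.137, 0.0, 0.461]
wrist_force: [-0.2, 2.8, 0.1]
width: 0.023
grasp_force: 30.0
```

```bash
cat > d.py <<'E'
from h import *
s=sense();p=s['ee_pos'];t=Tt()[:3,:3]
for n,pv in [('a',(.535,-.088))]:
    d=p[:2]-pv; an=np.arctan2(d[1],d[0])%(2*np.pi)
    print('r',np.hypot(*d).round(4),'defl',round(an-3.277,4),'yaw',s['orientation'][2].round(4),'xyz',p.round(4),'tilt',np.round(s['orientation'][:2],3),'F tool',(t.T@s['wrist_force']).round(1),'M',(t.T@s['ft_torque']).round(2),s['grasp_force'].round(1) if hasattr(s['grasp_force'],'round') else s['grasp_force'])
E
python3 d.py
```

```text
r 0.1107 defl 0.3009 yaw 0.4613 xyz [ 0.4347 -0.1348  0.0979] tilt [-3.137  0.   ] F tool [ 1.  -2.6 -0.1] M [ 0.67 -0.02 -0.08] 29.966528713703156
```

Request:
drive_tool --increments '[[[0.014,0.55,0,0,0,-0.05],[0.014,0.55,0,0,0,-0.05],[0.014,0.55,0,0,0,-0.05],[0.014,0.55,0,0,0,-0.05],[0.014,0.55,0,0,0,-0.05],[0,0,0,0,0,0],[0,0,0,0,0,0],[0,0,0,0,0,0]]]'

```text
time_s: 5.73
ee_pos: [0.4494, -0.1578, 0.0978]
orientation: [-3.139, 0.001, 0.707]
wrist_force: [-4.3, 2.0, -1.1]
width: 0.0232
grasp_force: 30.0
```

```bash
python3 d.py; python3 - <<'E'
from h import *
a=snapshot('wrist')
cv2.imwrite('pics/w3.png',cv2.resize(a[60:320,160:480],(800,650))[:600])
E
```

```text
r 0.1105 defl 0.5486 yaw 0.7071 xyz [ 0.4494 -0.1578  0.0978] tilt [-3.139e+00  1.000e-03] F tool [-2.  -4.4  1.2] M [ 0.96 -0.31  0.01] 29.968242645263672
```

View pics/w3.png

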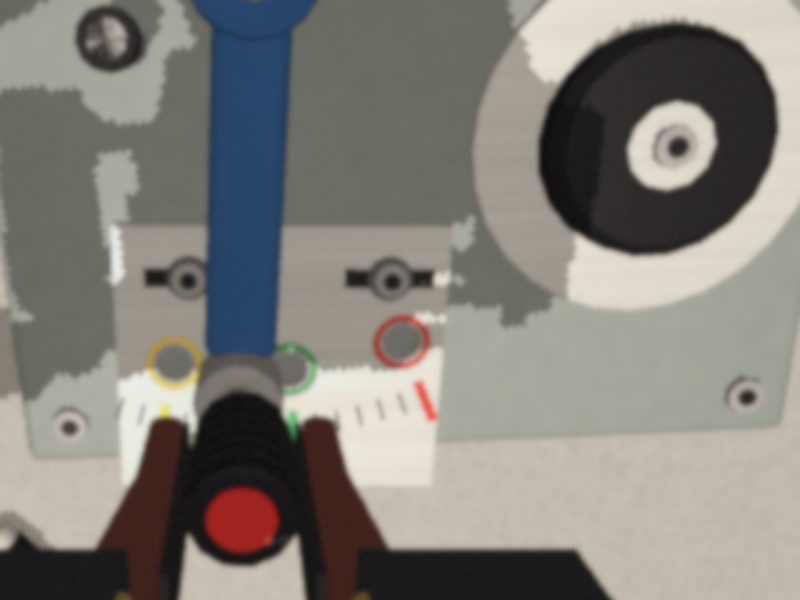

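The arm lies between yellow (174,363) and green (290,369) in the crop, with red at (402,341). I'll compute how much further the green hole is.

```bash
python3 - <<'E'
from h import *
pv=np.array([.535,-.088])
def c(u): return np.array(u)/2.5+[160,60]
for n,uv,z in [('y',(174,363),.04),('g',(290,369),.04),('r',(402,341),.04),('arm',(242,300),.068),('knob',(242,521),.124),('hub',(677,146),.034)]:
    p=ray(c(uv),z,'wrist'); d=p[:2]-pv; print(n,p.round(4),np.hypot(*d).round(4),(np.arctan2(d[1],d[0])%(2*np.pi)-3.277).round(3))
E
```

```text
y [ 0.438  -0.1406  0.04  ] 0.1103 0.362
g [ 0.4592 -0.1683  0.04  ] 0.1104 0.679
r [ 0.4874 -0.1876  0.04  ] 0.1104 0.99
arm [ 0.4722 -0.1382  0.068 ] 0.0804 0.539
knob [ 0.4498 -0.1575  0.124 ] 0.11 0.549
hub [ 0.5789 -0.2082  0.034 ] 0.128 1.785
```

Request:
drive_tool --increments '[[[0.014,0.55,0,0,0,-0.05],[0.012,0.44,0,0,0,-0.04],[0.01,0.35,0,0,0,-0.032],[0,0,0,0,0,0],[0,0,0,0,0,0],[0,0,0,0,0,0],[0,0,0,0,0,0]]]'

```text
time_s: 6.37
ee_pos: [0.4589, -0.1679, 0.0979]
orientation: [-3.14, 0.001, 0.829]
wrist_force: [-5.2, 1.5, -1.5]
width: 0.0231
grasp_force: 30.0
```

```bash
python3 d.py
```

```text
r 0.1103 defl 0.6745 yaw 0.8295 xyz [ 0.4589 -0.1679  0.0979] tilt [-3.14e+00  1.00e-03] F tool [-2.4 -4.8  1.5] M [ 1.02 -0.46 -0.04] 29.96840626001358
```

Request:
drive_tool --increments '[[[0,0,0.2,0,0,0],[0,0,0.2,0,0,0],[0,0,0.1,0,0,0],[0,0,0.1,0,0,0],[0,0,0,0,0,0]]]'

```text
time_s: 6.78
ee_pos: [0.4595, -0.1683, 0.0931]
orientation: [3.141, 0.0, 0.829]
wrist_force: [-4.7, 1.1, 2.5]
width: 0.0239
grasp_force: 30.0
```

```bash
python3 d.py
```

```text
r 0.1103 defl 0.6807 yaw 0.8293 xyz [ 0.4595 -0.1683  0.0931] tilt [3.141 0.   ] F tool [-2.3 -4.2 -2.5] M [ 1.08 -0.56 -0.01] 29.971472024917603
```

Request:
drive_tool --increments '[[[0,0,0.1,0,0,0],[0,0,0.1,0,0,0],[0,0,0,0,0,0],[0,0,0,0,0,0]]]'

```text
time_s: 7.12
ee_pos: [0.4595, -0.1684, 0.0912]
orientation: [3.141, 0.0, 0.829]
wrist_force: [-4.9, 1.7, 1.2]
width: 0.0236
grasp_force: 30.0
```

```bash
python3 d.py
```

```text
r 0.1103 defl 0.6811 yaw 0.8293 xyz [ 0.4595 -0.1684  0.0912] tilt [3.141 0.   ] F tool [-2.1 -4.8 -1.2] M [ 0.98 -0.6  -0.04] 29.97162491083145
```

Request:
drive_tool --increments '[[[0,0,0.2,0,0,0],[0,0,0.2,0,0,0],[0,0,0.2,0,0,0],[0,0,0.2,0,0,0],[0,0,0.1,0,0,0],[0,0,0,0,0,0],[0,0,0,0,0,0]]]'

```text
time_s: 7.7
ee_pos: [0.4594, -0.1684, 0.0821]
orientation: [3.141, 0.0, 0.829]
wrist_force: [-5.5, 0.5, 1.8]
width: 0.0233
grasp_force: 30.0
```

```bash
python3 d.py
```

```text
r 0.1104 defl 0.6808 yaw 0.8293 xyz [ 0.4594 -0.1684  0.0821] tilt [3.141 0.   ] F tool [-3.3 -4.4 -1.8] M [ 0.98 -0.59 -0.01] 29.97067093849182
```

Right depth, but I'll press on to feel the knob seat on the eye.

Request:
drive_tool --increments '[[[0,0,0.1,0,0,0],[0,0,0.1,0,0,0],[0,0,0,0,0,0],[0,0,0,0,0,0]]]'

```text
time_s: 8.03
ee_pos: [0.4596, -0.1686, 0.082]
orientation: [3.139, 0.0, 0.829]
wrist_force: [-9.5, 2.0, 11.0]
width: 0.0237
grasp_force: 30.0
```

```bash
python3 d.py
```

```text
r 0.1103 defl 0.6833 yaw 0.8293 xyz [ 0.4596 -0.1686  0.082 ] tilt [3.139 0.   ] F tool [ -4.9  -8.3 -11. ] M [ 1.63 -0.84 -0.01] 29.9900820851326
```

Request:
drive_tool --increments '[[[0,-0.05,-0.1,0,0,0],[0,-0.1,-0.05,0,0,0],[0,-0.1,0,0,0,0],[0,0,0,0,0,0],[0,0,0,0,0,0]]]' --squeeze 8

```text
time_s: 8.45
ee_pos: [0.4583, -0.167, 0.0819]
orientation: [3.139, -0.0, 0.83]
wrist_force: [-2.6, 0.4, 4.4]
width: 0.0238
grasp_force: 8.0
```

```bash
python3 d.py
```

```text
r 0.1101 defl 0.6648 yaw 0.8303 xyz [ 0.4583 -0.167   0.0819] tilt [ 3.139 -0.   ] F tool [-1.5 -2.2 -4.4] M [ 0.33 -0.39  0.  ] 8.00119511783123
```

Forces are dropping while the hole holds the pin, so I can open, rise and look.

Request:
drive_tool --increments '[[[0,0,0,0,0,0],[0,0,0,0,0,0],[0,0,0,0,0,0],[0,0,-1.0,0,0,0],[0,0,-2.5,0,0,0],[0,0,-3.0,0,0,0],[0,0,-3.0,0,0,0],[0,0,-1.0,0,0,0],[0,0,0,0,0,0],[0,0,0,0,0,0]]]' --hand 60

```text
time_s: 9.28
ee_pos: [0.458, -0.1667, 0.1859]
orientation: [3.141, -0.0, 0.831]
wrist_force: [-0.1, 0.4, 0.4]
width: 0.0524
grasp_force: 0.0
```

```bash
python3 d.py; python3 - <<'E'
from h import *
a=snapshot('wrist')
cv2.imwrite('pics/w4.png',cv2.resize(a,(800,600)))
print(find('index_pin','wrist'),find('roll_hub','wrist'),find('tape_brown','wrist'))
snapshot('top');print(find('tape_brown','top'),find('index_pin','top'),find('roll_hub','top'))
E
```

```text
r 0.1101 defl 0.6605 yaw 0.8307 xyz [ 0.458  -0.1667  0.1859] tilt [ 3.141 -0.   ] F tool [ 0.3 -0.3 -0.4] M [-0.04 -0.02  0.01] 0.0
[([0.4554, -0.1658, 0.0256], 0.68)] [([0.5757, -0.2058, 0.0208], 0.61)] [([0.3687, -0.3482, 0.0], 0.94)]
[([0.3741, -0.3486, -0.0014], 0.82)] [([0.5596, 0.0436, 0.0012], 0.63), ([0.2529, -0.2346, -0.0003], 0.43)] [([0.6976, -0.3529, -0.0015], 0.54)]
```

View pics/w4.png

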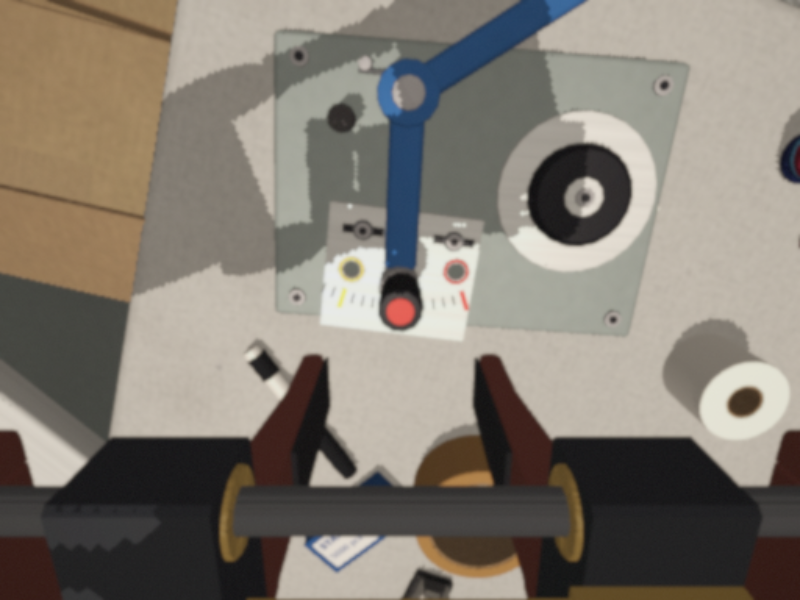

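The knob at (400,312) sits over the green mark. Yellow (351,269) and red (456,271) are clear and the arm is holding, with the platter free. Next is the tape roll, gripped by its wall on the far side.

Request:
drive_tool --increments '[[[-2.7,1.5,0.3,0,0,0],[-2.7,1.5,0.8,0,0,0],[-2.7,1.5,1.3,0,0,0],[-2.7,1.5,1.5,0,0,0],[-2.7,1.5,1.5,0,0,0],[-2.7,1.5,1.5,0,0,0],[-2.9,1.5,1.5,0,0,0],[0,0,0,0,0,0],[0,0,0,0,0,0],[0,0,0,0,0,0],[0,0,0,0,0,0]]]' --hand 45

```text
time_s: 10.6
ee_pos: [0.4072, -0.3778, 0.1029]
orientation: [3.14, -0.0, 0.832]
wrist_force: [1.2, 0.2, -0.3]
width: 0.0393
grasp_force: 0.0
```

```bash
python3 d.py; python3 - <<'E'
from h import *
a=snapshot('wrist')
cv2.imwrite('pics/w5.png',cv2.resize(a,(800,600)))
print(find('tape_brown','wrist'))
snapshot('top');print(find('tape_brown','top'))
E
```

```text
r 0.3167 defl 1.02 yaw 0.8317 xyz [ 0.4072 -0.3778  0.1029] tilt [ 3.14 -0.  ] F tool [1.  0.7 0.3] M [-0.03 -0.03 -0.02] 0.0
[]
[([0.3766, -0.3492, -0.0021], 0.68)]
```

View pics/w5.png

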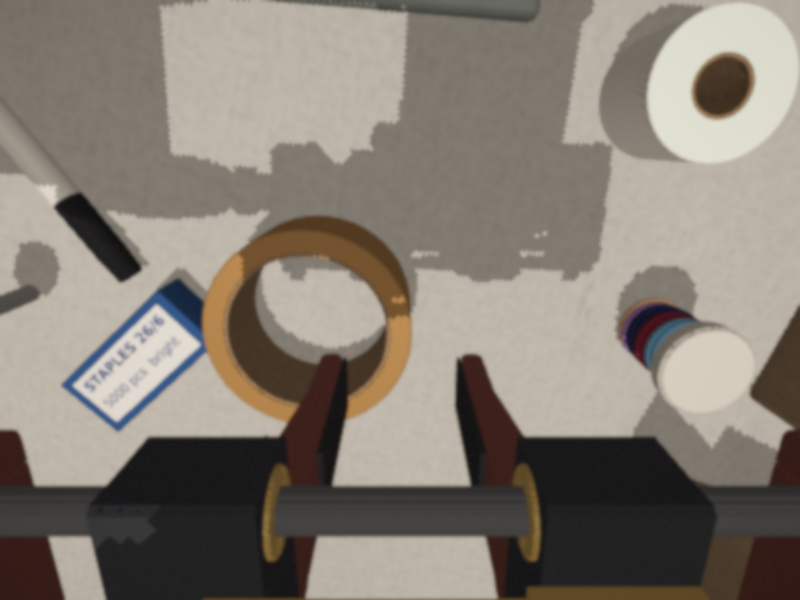

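The roll's top rim spans columns 203 to 411 and its lowest edge is at row ~422, so its centre is near (307,319). The fingertips are at (335,365) and (470,365).

```bash
python3 - <<'E'
from h import *
T=Tt()
for uv in [(307,319),(203,319),(411,319),(307,422)]:
    p=ray(np.array(uv)*.64,.048,'wrist'); print(p.round(4),((T[:3,:3].T@(p-T[:3,3]))*100).round(2))
p=np.array([.374,-.349,.048]);print(((T[:3,:3].T@(p-T[:3,3]))*100).round(2))
E
```

```text
[ 0.3774 -0.3446  0.048 ] [ 0.46 -4.45  5.48]
[ 0.3412 -0.3115  0.048 ] [ 0.46 -9.35  5.47]
[ 0.4137 -0.3776  0.048 ] [0.46 0.46 5.49]
[ 0.3377 -0.3834  0.048 ] [-5.09 -4.77  5.48]
[-0.1  -4.4   5.48]
```

The centre is at tool (-0.1, -4.4) cm, so it's aligned. Going down and gripping.

Request:
drive_tool --increments '[[[-0.1,-0.1,1.5,0,0,0],[0,0,2.0,0,0,0],[0,0,2.0,0,0,0],[0,0,2.0,0,0,0],[0,0,1.0,0,0,0],[0,0,0,0,0,0],[0,0,0,0,0,0],[0,0,0,0,0,0]]]'

```text
time_s: 11.47
ee_pos: [0.4058, -0.379, 0.0186]
orientation: [3.139, 0.0, 0.831]
wrist_force: [0.6, -0.6, 0.2]
width: 0.0397
grasp_force: 0.0
```

Request:
drive_tool --increments '[[[0,0,0,0,0,0],[0,0,0,0,0,0],[0,0,0,0,0,0],[0,0,0,0,0,0],[0,0,0,0,0,0],[0,0,0,0,0,0],[0,0,0,0,0,0]]]' --hand 5 --squeeze 20

```text
time_s: 12.05
ee_pos: [0.4049, -0.3788, 0.0175]
orientation: [3.141, 0.001, 0.831]
wrist_force: [-2.0, -0.4, 3.9]
width: 0.0134
grasp_force: 19.0
```

```bash
python3 d.py
```

```text
r 0.3186 defl 1.0149 yaw 0.8306 xyz [ 0.4049 -0.3788  0.0175] tilt [3.141e+00 1.000e-03] F tool [-1.6 -1.3 -3.9] M [ 0.4  -0.26 -0.13] 18.959735208190978
```

Request:
drive_tool --increments '[[[0,0,-1.0,0,0,0],[0,0,-2.0,0,0,0],[0,0,-2.0,0,0,0],[0,0,-2.0,0,0,0],[0,0,-1.2,0,0,0],[0,0,0,0,0,0],[1.5,0.3,0,0,0,0],[2.5,0.6,0,0,0,0],[2.7,0.6,0,0,0,0],[2.7,0.6,0,0,0,0],[2.7,0.6,0,0,0,0],[2.7,0.6,0,0,0,0]]]' --squeeze 25

```text
time_s: 13.05
ee_pos: [0.5297, -0.2902, 0.0973]
orientation: [-3.139, 0.0, 0.83]
wrist_force: [-0.7, 0.1, -0.6]
width: 0.0128
grasp_force: 28.9
```

Request:
drive_tool --increments '[[[2.7,0.6,0,0,0,0],[2.7,0.6,0,0,0,0],[2.5,0.6,0,0,0,0],[1.5,0.4,0,0,0,0],[0,0,0,0,0,0],[0,0,0,0,0,0],[0,0,0,0,0,0],[0,0,0,0,0,0]]]'

```text
time_s: 13.72
ee_pos: [0.6079, -0.2376, 0.0985]
orientation: [-3.141, 0.001, 0.83]
wrist_force: [0.0, -0.6, -1.0]
width: 0.013
grasp_force: 28.9
```

```bash
python3 d.py; python3 - <<'E'
from h import *
a=snapshot('wrist');b=snapshot('top')
cv2.imwrite('pics/w6.png',np.hstack([cv2.resize(a,(480,360)),cv2.resize(b[110:250,170:340],(320,264))[:,:].copy() if 0 else cv2.copyMakeBorder(cv2.resize(b[110:250,170:340],(320,264)),0,96,0,0,0)]))
print(find('tape_brown','top'),find('tape_brown','wrist'))
E
```

```text
r 0.1664 defl 1.8888 yaw 0.8295 xyz [ 0.6079 -0.2376  0.0985] tilt [-3.141e+00  1.000e-03] F tool [-0.5  0.4  1. ] M [-0.03 -0.03 -0.01] 28.859735375144737
[([0.5813, -0.2069, 0.0792], 0.65), ([0.281, -0.3054, -0.0002], 0.19)] []
```

View pics/w6.png

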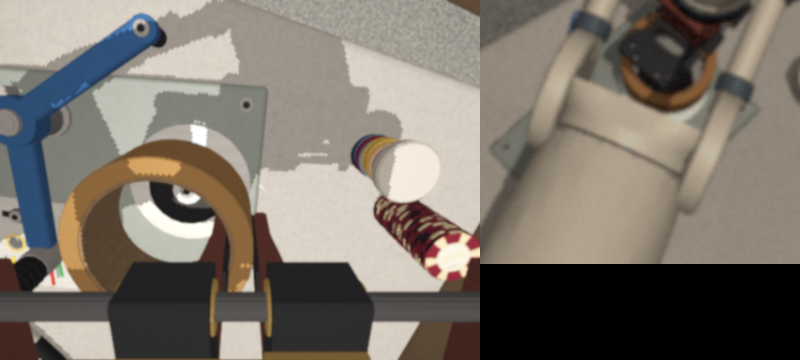

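The roll hangs level over the platter, its rim covering columns 60 to 253 of the 480-wide view. The hub's centre shows through the bore at (185,195), and the arm is clear. I'll fit the rim numerically before lowering.

```bash
python3 - <<'E'
from h import *
from scipy.optimize import least_squares
T=Tt();a=snapshot('wrist');W=Twc('wrist')
hsv=cv2.cvtColor(a,cv2.COLOR_BGR2HSV)
m=cv2.inRange(hsv,(8,90,120),(22,255,255));m[:140]=0;m[300:]=0
m[:,275:]=0
ys,xs=np.nonzero(m);print(len(xs),xs.min(),xs.max(),ys.min(),ys.max())
L=[(xs[ys==y].min(),y) for y in range(200,300,3) if (ys==y).any()]
print(L[::4])
tool=lambda uv,z:(T[:3,:3].T@(ray(uv,z,'wrist',W)-T[:3,3]))*100
z=T[2,3]-.0175+.048
Q=np.array([tool(q,z)[:2] for q in L])
r=least_squares(lambda c:np.hypot(*(Q-c).T)-5,[0,-4.4],loss='soft_l1',f_scale=.1);print(r.x,r.fun.round(2))
h=tool(np.array([185,195])*1.0667,.034);print('hub tool',h, ray(np.array([185,195])*1.0667,.034,'wrist',W))
cv2.imwrite('pics/w7.png',np.hstack([cv2.resize(a[130:310,50:290],(400,300)),cv2.resize(cv2.merge([m,m,m])[130:310,50:290],(400,300))]))
E
```

```text
8590 7 269 164 299
[(np.int64(81), 200), (np.int64(72), 212), (np.int64(67), 224), (np.int64(64), 236), (np.int64(62), 248), (np.int64(62), 260), (np.int64(65), 272), (np.int64(71), 284), (np.int64(77), 296)]
[ 0.4358138  -4.20771907] [-0.05 -0.02 -0.03 -0.02 -0.01  0.01 -0.01 -0.01 -0.02 -0.02 -0.01  0.01
 -0.02  0.01 -0.01 -0.02  0.02  2.49  2.61  0.04  0.06  0.03  0.06  0.04
  0.03  0.03 -0.02 -0.06 -0.05 -0.03 -0.05 -0.07 -0.03 -0.04]
hub tool [-0.22530957 -4.60885378  6.51705211] [ 0.57285997 -0.20810996  0.034     ]
```

View pics/w7.png

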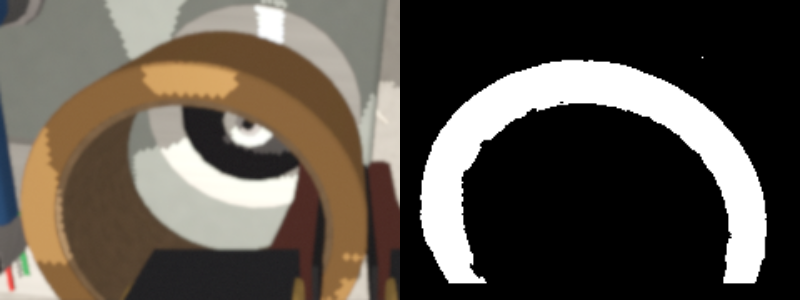

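The mask gives the rim cleanly, so I'll fit the whole outer edge with centre and height free. The hub centre is refined to pixel (198.2,205.6).

```bash
python3 - <<'E'
from h import *
from scipy.optimize import least_squares
T=Tt();a=cv2.imread('pics/w7.png')[:,400:];W=Twc('wrist')
m=(a[:,:,0]>127).astype(np.uint8)
m=cv2.morphologyEx(m,cv2.MORPH_OPEN,np.ones((5,5),np.uint8))
c=max(cv2.findContours(m,0,1)[0],key=len)[:,0].astype(float)
h=cv2.convexHull(c.astype(np.float32))[:,0]
h=h[(h[:,1]<272)]
px=h/(5/3)+[50,130]
info=camera_info('wrist')
def circ(p):
    Wi=np.linalg.inv(W); 
    D=[]
    n=np.array([np.sin(p[3]),np.sin(p[4]),1]) if len(p)>3 else np.array([0,0,1.])
    n/=np.linalg.norm(n); o=W[:3,3]
    for q in px:
        d=W[:3,:3]@np.array([(q[0]-info['cx'])/info['fx'],(q[1]-info['cy'])/info['fy'],1])
        C=p[:3]; x=o+d*(n@(C-o))/(n@d); D.append((np.linalg.norm(x-C)-.05)*1e3)
    return np.array(D)
for p0 in ([.576,-.208,.129],[.576,-.208,.129,0,0]):
    r=least_squares(circ,p0); C=r.x[:3]
    print(r.x.round(4),abs(r.fun).max().round(2),len(px),'tool',((T[:3,:3].T@(C-T[:3,3]))*100).round(2))
for z in (.022,.034): print(z,ray([198.2,205.6],z,'wrist',W).round(4),((T[:3,:3].T@(ray([198.2,205.6],z,'wrist',W)-T[:3,3]))*100).round(2))
print(find('roll_hub','wrist'))
E
```

```text
[ 0.5782 -0.2058  0.1278] 0.54 44 tool [ 0.28 -4.37 -2.86]
[ 0.5781 -0.2059  0.128   0.0058  0.01  ] 0.72 44 tool [ 0.28 -4.37 -2.88]
0.022 [ 0.57   -0.2089  0.022 ] [-0.49 -4.77  7.72]
0.034 [ 0.5748 -0.2072  0.034 ] [-0.04 -4.53  6.52]
[([0.5776, -0.211, 0.0224], 0.92)]
```

Request:
drive_tool --increments '[[[-0.2,-0.1,0.8,0,0,0],[0,0,1.2,0,0,0],[0,0,1.2,0,0,0],[0,0,0.8,0,0,0],[0,0,0.5,0,0,0],[0,0,0.3,0,0,0],[0,0,0.3,0,0,0],[0,0,0.2,0,0,0],[0,0,0,0,0,0],[0,0,0,0,0,0]]]'

```text
time_s: 14.85
ee_pos: [0.607, -0.2378, 0.0464]
orientation: [3.141, -0.0, 0.831]
wrist_force: [0.2, -0.3, 0.2]
width: 0.0127
grasp_force: 28.9
```

```bash
python3 d.py
```

```text
r 0.1662 defl 1.8834 yaw 0.8307 xyz [ 0.607  -0.2378  0.0464] tilt [ 3.141 -0.   ] F tool [-0.   0.3 -0.2] M [-0.07  0.02  0.03] 28.860129333468194
```

Request:
drive_tool --increments '[[[0,0,0.2,0,0,0],[0,0,0.2,0,0,0],[0,0,0.1,0,0,0],[0,0,0.1,0,0,0],[0,0,0.05,0,0,0],[0,0,0,0,0,0],[0,0,0,0,0,0]]]'

```text
time_s: 15.43
ee_pos: [0.6068, -0.2377, 0.0398]
orientation: [3.141, -0.0, 0.831]
wrist_force: [-0.1, -0.4, 0.9]
width: 0.0125
grasp_force: 28.8
```

```bash
python3 d.py
```

```text
r 0.1661 defl 1.8827 yaw 0.8307 xyz [ 0.6068 -0.2377  0.0398] tilt [ 3.141 -0.   ] F tool [-0.3  0.2 -0.9] M [ 0.15 -0.1  -0.02] 28.84879807500056
```

Request:
drive_tool --increments '[[[0,0,0.05,0,0,0],[0,0,0,0,0,0],[0,0,0,0,0,0]]]' --squeeze 5

```text
time_s: 15.68
ee_pos: [0.607, -0.2377, 0.0395]
orientation: [3.141, -0.0, 0.831]
wrist_force: [-0.8, 0.1, 4.4]
width: 0.0131
grasp_force: 5.4
```

Request:
drive_tool --increments '[[[0,0,0,0,0,0],[0,0,0,0,0,0],[0,0,0,0,0,0],[0,0,0,0,0,0],[0,0,-1.0,0,0,0],[0,0,-2.0,0,0,0],[0,0,-2.5,0,0,0],[0,0,-2.5,0,0,0],[0,0,-2.5,0,0,0],[0,0,-2.5,0,0,0],[0,0,-2.5,0,0,0],[0,0,0,0,0,0]]]' --hand 40

```text
time_s: 16.68
ee_pos: [0.6084, -0.2384, 0.202]
orientation: [3.132, -0.003, 0.831]
wrist_force: [0.8, -1.0, 1.3]
width: 0.0349
grasp_force: 0.0
```

Request:
drive_tool --increments '[[[-3.0,0,-1.0,0,0,0],[-3.5,0,0,0,0,0],[-3.5,0,0,0,0,0],[-2.0,0,0,0,0,0],[0,0,0,0,0,0],[0,0,0,0,0,0],[0,0,0,0,0,0]]]'

```text
time_s: 17.27
ee_pos: [0.5262, -0.3257, 0.2038]
orientation: [-3.141, -0.001, 0.831]
wrist_force: [0.5, -0.3, -0.3]
width: 0.0349
grasp_force: 0.0
```

```bash
python3 d.py; python3 - <<'E'
from h import *
a=snapshot('wrist')
cv2.imwrite('pics/w8.png',cv2.resize(a,(800,600)))
print(find('tape_brown','wrist'),find('index_pin','wrist'),find('pivot_axis','wrist'))
snapshot('top');print(find('tape_brown','top'))
E
```

```text
r 0.2378 defl 1.3986 yaw 0.8309 xyz [ 0.5262 -0.3257  0.2038] tilt [-3.141e+00 -1.000e-03] F tool [0.1 0.6 0.3] M [-0.04 -0.04  0.04] 0.0
[([0.7013, -0.3612, -0.0045], 0.19)] [([0.4559, -0.1701, 0.029], 0.83), ([0.2553, -0.2304, 0.0006], 0.6)] []
[]
```

View pics/w8.png

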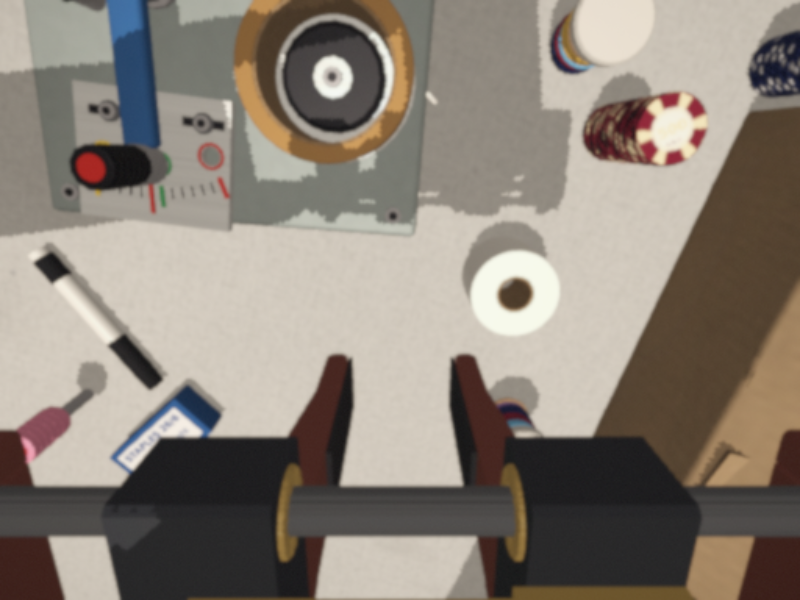

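The roll lies flat, with the hub and platter ring evenly inside its bore at (332,75). The pin stands at the green hole with the arm held, and everything else is where it was.

```bash
python3 -c "
from station import *
print(close_job())"
```

```text
the job is handed in; nothing more can be done
None
```

The job is handed in: the pin is fully home in the green hole holding the tension arm, the tape roll lies flat over the hub, nothing else was moved, and it took about 17 s; the hand-in gave no verdict.

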